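# Hang the slab mallet back on the crowded hook rack

## Robot

A 7-joint arm with a two-finger parallel gripper is mounted at the origin on the work surface. World frame = base frame: x ahead of the robot, y to its left, z up, the work surface at z = 0. Lengths are in m, angles in rad, forces in N, time in s.
With the tool pointing down it reaches from about 0.35 to 0.9 m from the base axis. Payload 8.1 kg.
Tool frame: the origin (TCP) lies at the centre of the arm's flange, where the gripper is bolted on; the fingertips stand 178 mm ahead of it and the grasp point (between the pads) lies 159 mm ahead of it; z points along the fingers, y is the line along which they close (so a half turn about z gives the same grasp; the last joint's range is limited). The gripper opens to 92 mm and grips with 3 to 60 N. Pads are 19 mm wide; open, the fingers measure 130 mm over their backs; the gripper's body (75 mm by 190 mm) begins 47 mm behind the grasp point.
Start: joints at [1.154, 0.434, 0.025, 1.573, -0.012, 1.134, -0.075], TCP at [0.193, -0.594, 0.405] pointing down, gripper open.
Joint ranges: [-2.62, 2.62], [-0.44, 2.09], [-1.27, 1.32], [0.08, 2.57], [-1.32, 4.46], [0.12, 2], [-2.74, 2.74]. Speed limits (rad/s): [2.22, 2.22, 3.01, 3.01, 3.14, 3.14, 3.14].

## Interface

Orientations are given as a unit quaternion [w, x, y, z].
In Python, from rig import sensors, optics, ctrl, nets gives the robot as it stands.
- The arm moves only by the tool apply_moves, never from a script. Its argument "motion" is a list of rows, each a list of 5 numbers: the shift along the world's x, y, z as a fraction of full scale, then the turn about the world's z as a fraction of full scale, then the opening, from -1 (shut) to 1 (fully open). In form: [[tx, ty, tz, yaw, gripper], ...]. A call has 1 to 5 rows; each row shifts and turns the commanded pose from where the row before left it; what a row does not reach is not made up. Full scale, the value 1, is 0.5 m for a shift and 180 degrees for a turn. A row lasts 1/12 s, in which the tool goes at most 41.7 mm and 7.16 degrees, less where a joint would pass 70% of its speed; a pose out of reach is approached as far as the arm can. A call with a number of a shift or a turn outside -1 to 1 is refused whole. A call with a gripper value outside its range is refused whole. The fingers move at their own pace and stop on an object; the grip force is fixed at half the most. Time passes only in rows, so rows that do not move let the fingers close. It gives the time, the measured TCP pose, the force, the opening and the grip force at its end, in the units of the state.
- sensors.observe(): the state, without advancing time (a new reading comes with each control period).
- optics.capture(name): name is "side" or "top"; returns a dict with "image" (480x640x3 uint8, red, green, blue), "camera_matrix" (3x3 intrinsics, pixels), "cam_to_world" (4x4, takes a point from camera to world coordinates). Camera axes: x right, y up, looking along -z (the intrinsics and any distortion apply to the point x, -y, -z); pixel columns grow to the right and rows downward; lengths in m; the calibration is good to about 2 mm. A picture is of the moment at which its call begins. There is no depth.
- ctrl.job_done(): hands the job in; it is judged then, once.
Trained networks look in the newest picture that a camera, given by its name, has taken for a name from the list of things; names that differ only in an ending like _2 or _b are one class to them, and where a whole thing is asked for, a point or a joint stands for the part that bears it (a point fixed in the world has none). Each returns a list of dicts, best first, with "score" (0 to 1); they miss things now and then, are a little off and sometimes report something else, mostly with a low value. They report only what shows in the picture. A call takes as long as a camera call. They do not tell look-alikes from the thing itself.
- nets.recognise(camera, query): "uv" ([column, row] in pixels, amid what is visible of it).
- nets.trace(camera, query): "pixels" (480x640 bool, what is visible of it) and "uv" ([column, row] in pixels, amid what is visible of it).
The state is a dict: "time_s": time; "qpos": joint angles; "qd": joint speeds; "joint_torque": joint torques, N m; "eef_pos": TCP position; "tool_rot": TCP orientation; "force": force on the tool from outside, world axes, zero at the start; "torque": the same for the moment, N m; "width": opening from 0.0 (shut) to 1.0 (fully open); "gripper_force": force on a finger pad.
Only numpy, scipy, OpenCV 4.12 (cv2) and the standard library are available. Lean on these libraries where they do the work, as an engineer would, in place of code of your own. Each camera call takes 0.05 s, during which the arm holds its last target. There are 200 camera calls.

## Task

Take the blue-banded wooden mallet out of its wooden stand and hang it on the one free hook of the rack: handle down between the two prongs, head pushed back gently against the hook's red sprung yoke and then let down behind the upturned prong tips, so that it sits fully down on the prongs, upright, and let go. Do not force the hook (30 N on it in all is too much; feel how hard the springs press), and leave the other mallets, the clay cups and the jars as they are.

Things in the scene. Friction and masses are not known exactly. Their poses are not given: they have to be found in the camera images.
- mallet: Pale wooden mallet, two blue bands: head 44 (x) x 70 (y) x 44 mm high, round handle 18 mm thick, 115 mm straight down (-z). Origin: centre of the head's underside, z up. 0.22 to 0.41 kg. Starts in the stand, head on its top; grasp the head's middle from above across x, fingertips 17 mm or more above the underside. On the hook its x lies along the hook's x, either way round.
- stand: Fixed wooden stand, 100 x 100 mm on top (foot 120 x 120), 120 mm high, with a 26 mm square hole through the top; open to the table below. Origin: under its centre.
- hook: Blue clamp of the rack's one free hook. Origin on the rail, level with the prongs' top faces, 160 mm above the table. x points away from the robot along the hook, y across, z up. The fork reaches out along -x: prongs 13 mm wide, gap 22 mm, flared mouth, tips turned up 7 mm (8 mm thick). Other hooks are 84 mm apart: 14 mm between heads, at most 204 mm above the table.
- seat_in (a point): Point 85 mm out (-x) from the clamp, on the prong tops: where the seated head's centre is if the fork is pushed fully in. The fork is set anywhere from here to seat_out, by an amount NOT reported: find it by feel (other hooks tell nothing). The inner faces of the tips are 22 mm further out than the seated head's centre.
- seat_out (a point): Point 109 mm out from the clamp: seated centre if the fork is fully out. Behind the seat a red sprung yoke, pushed in +x: first touches a head whose centre is 5 mm out from seated (1 N), at seated 6 N, +1 N per mm, solid 5 mm past seated (11 N). Lower the head only when past seated. Pads 20 to 32 mm either side of the middle, up to 34 mm above the prongs; between them nothing is over 11 mm.
- rubber_mallet: Mallet with black rubber head hanging on one of the rack's other hooks; same size as the blue-banded mallet: head 44 (x) x 70 (y, across) x 44 mm high, handle 18 mm thick, 115 mm down. Loose, must not be knocked. Origin: centre of the head's underside, z up.
- dark_mallet: Mallet with dark wooden head and brass bands hanging on one of the rack's other hooks; same size as the blue-banded mallet: head 44 (x) x 70 (y, across) x 44 mm high, handle 18 mm thick, 115 mm down. Loose, must not be knocked. Origin: centre of the head's underside, z up.
- white_mallet: Mallet with white plastic head hanging on one of the rack's other hooks; same size as the blue-banded mallet: head 44 (x) x 70 (y, across) x 44 mm high, handle 18 mm thick, 115 mm down. Loose, must not be knocked. Origin: centre of the head's underside, z up.
- cup1: Grey unfired clay cup, fragile, loose, 72 mm across and 72 mm high, standing on the table; origin under its centre.
- cup2: Grey unfired clay cup, fragile, loose, 72 mm across and 72 mm high, standing on the table; origin under its centre.
- cup3: Grey unfired clay cup, fragile, loose, 72 mm across and 72 mm high, standing on the table; origin under its centre.
- jar1: Grey glaze jar with white lid, 84 mm across, 105 mm high, to the right of the rack; origin under its centre.
- jar2: Pinkish-brown glaze jar with white lid, 72 mm across, 130 mm high, to the right of the rack; origin under its centre.
Mind the look-alikes: they are no part of the job. Leave any orange look-alike of the mallet alone.

How it is judged:
By the outcome, as a careful person would: the job done as asked, in the order asked, and still so for the second after the job is handed in, with the robot touching nothing.
It also fails if it takes over 69 s, if anything falls off the work surface, if the arm or the gripper's body presses on something with over 40 N, if the wrist force passes 120 N, or if a joint passes its speed limit or range.

## Working session

There is one attempt and no reset: what is moved stays moved. The work goes in short steps, Python scripts to look and compute and a tool call to move; the robot and the scene stay as the last step left them, time stands still between calls to the robot, and variables do not carry over. Pictures are saved under pics/ and viewed, at most 10 in all, crops included, and the job is handed in when it is done.

Besides the shell and the picture viewer there is one more tool, called by a JSON object that holds its "op" and its "data". apply_moves: Moves the arm, as the interface text tells. Its arguments: {"type":"object","properties":{"motion":{"type":"array","items":{"type":"array","items":{"type":"number"}}}},"required":["motion"]}

```bash
mkdir -p pics
cat > h.py <<'E'
import numpy as np, cv2
from rig import sensors, optics, ctrl, nets
def cap(n,f=None):
    c=optics.capture(n)
    if f: cv2.imwrite('pics/'+f,c['image'][:,:,::-1])
    return c
def ray(c,uv):
    K=np.array(c['camera_matrix']);T=np.array(c['cam_to_world'])
    d=np.linalg.inv(K)@[uv[0],uv[1],1]; d=T[:3,:3]@(d*[1,-1,-1]); return T[:3,3],d
def onz(c,uv,z):
    o,d=ray(c,uv); return o+d*(z-o[2])/d[2]
def proj(c,p):
    K=np.array(c['camera_matrix']);T=np.array(c['cam_to_world'])
    q=T[:3,:3].T@(np.array(p)-T[:3,3]); q=K@(q*[1,-1,-1]); return q[:2]/q[2]
E
python3 - <<'E'
from h import *
s=sensors.observe(); print({k:np.round(v,3).tolist() for k,v in s.items()})
for n in('top','side'):
    c=cap(n,n+'1.png'); print(n,{k:np.round(v,3).tolist() for k,v in c.items() if k!='image'}, c.keys())
    for q in('mallet','stand','hook','rubber_mallet','dark_mallet','white_mallet','cup1','jar1','jar2'):
        print(q,[(np.round(d['uv']).tolist(),round(d['score'],2)) for d in nets.recognise(n,q)])
E
```

```text
{'time_s': 0.0, 'qpos': [1.154, 0.435, 0.025, 1.574, -0.012, 1.134, -0.075], 'qd': [-0.001, -0.001, -0.0, 0.001, -0.002, 0.0, 0.001], 'joint_torque': [0.001, -66.785, 0.986, -31.446, -0.06, 0.043, 0.0], 'eef_pos': [0.193, -0.594, 0.404], 'tool_rot': [-0.001, 0.988, 0.156, -0.0], 'force': [-0.069, 0.884, 0.282], 'torque': [-0.054, 0.024, -0.037], 'gripper_force': 0.0, 'width': 0.999}
top {'camera_matrix': [[618.767, 0.0, 314.318], [0.0, 618.767, 235.769], [0.0, 0.0, 1.0]], 'cam_to_world': [[-0.006, 0.998, -0.061, 0.443], [-1.0, -0.006, 0.008, -0.072], [0.008, 0.062, 0.998, 1.754], [0.0, 0.0, 0.0, 1.0]]} dict_keys(['image', 'camera_matrix', 'cam_to_world'])
mallet [([165.0, 304.0], 0.8), ([171.0, 251.0], 0.67), ([224.0, 238.0], 0.55)]
stand [([183.0, 256.0], 0.89)]
hook [([336.0, 197.0], 0.83), ([366.0, 216.0], 0.46)]
rubber_mallet [([366.0, 217.0], 0.61)]
dark_mallet [([298.0, 222.0], 0.65)]
white_mallet [([266.0, 220.0], 0.78)]
cup1 [([373.0, 293.0], 0.96), ([307.0, 292.0], 0.85), ([258.0, 294.0], 0.84)]
jar1 [([442.0, 278.0], 0.85), ([459.0, 231.0], 0.63), ([299.0, 222.0], 0.29)]
jar2 [([442.0, 278.0], 0.85), ([459.0, 231.0], 0.63), ([299.0, 222.0], 0.29)]
side {'camera_matrix': [[600.712, 0.0, 319.815], [0.0, 600.712, 234.928], [0.0, 0.0, 1.0]], 'cam_to_world': [[-0.755, 0.469, -0.457, -0.178], [-0.655, -0.519, 0.549, 0.803], [0.021, 0.715, 0.699, 1.219], [0.0, 0.0, 0.0, 1.0]]} dict_keys(['image', 'camera_matrix', 'cam_to_world'])
mallet [([270.0, 358.0], 0.82), ([228.0, 322.0], 0.64), ([265.0, 278.0], 0.63)]
stand [([234.0, 350.0], 0.94)]
hook [([310.0, 195.0], 0.82)]
rubber_mallet [([343.0, 182.0], 0.76)]
dark_mallet [([309.0, 216.0], 0.56), ([225.0, 318.0], 0.29)]
white_mallet []
cup1 [([365.0, 290.0], 0.75), ([335.0, 315.0], 0.64), ([406.0, 249.0], 0.62)]
jar1 [([432.0, 203.0], 0.62), ([409.0, 171.0], 0.56)]
jar2 [([432.0, 203.0], 0.62), ([409.0, 171.0], 0.56)]
```

View pics/top1.png

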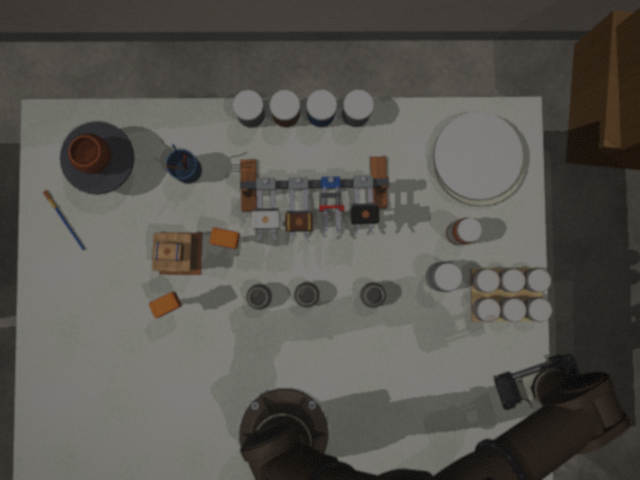

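View pics/side1.png

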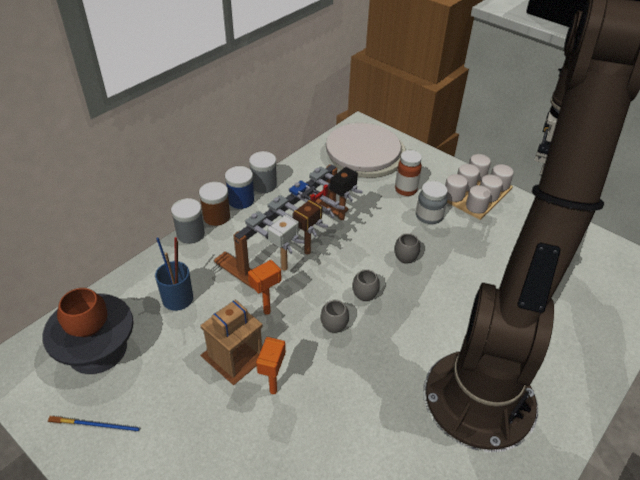

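The top view shows these candidates for the mallet: the blue-banded one in the stand at (169,251), an orange one at (224,238) and an orange one at (165,304). In the side view they are at (230,320), (265,277) and (270,357). I choose the one in the stand. The free hook has its blue clamp at (331,183) and its red yoke at (331,207), with dark_mallet to its left and rubber_mallet to its right.

Run:
```python
from h import *
c=cap('top');im=c['image']; s=cap('side')
def up(i,x,y,w,h,k): return cv2.resize(i[y:y+h,x:x+w],None,fx=k,fy=k,interpolation=cv2.INTER_CUBIC)
a=up(im,140,225,80,60,5);b=up(im,290,165,80,60,5)
d=up(s['image'],195,290,80,60,5);e=up(s['image'],280,160,80,60,5)
cv2.imwrite('pics/crop.png',np.vstack([np.hstack([a,b]),np.hstack([d,e])])[:,:,::-1])
for n,C in(('top',c),('side',s)):
  for q,z in(('mallet',.164),('stand',.12),('hook',.165),('dark_mallet',.204),('rubber_mallet',.204),('white_mallet',.204),('cup1',.06)):
    for d in nets.trace(n,q):
        m=d['pixels'].astype(np.uint8); r=cv2.minAreaRect(cv2.findNonZero(m)); 
        print(n,q,round(d['score'],2),np.round(d['uv'],1),m.sum(),np.round(r[0],1),np.round(r[1],1),round(r[2],1),np.round(onz(C,r[0],z),3))
```

```text
top mallet 0.91 [222.4 237.3] 496 [224.7 237.4] [29.  17.5] 11.3 [0.538 0.145 0.164]
top mallet 0.85 [170. 251.] 513 [169. 251.] [18. 30.] 90.0 [0.504 0.288 0.164]
top mallet 0.67 [165.4 303.3] 535 [164.6 303.7] [17.8 31.3] 66.0 [0.369 0.298 0.164]
top stand 0.81 [184.7 259.6] 1387 [177.  253.2] [49.  41.7] 1.7 [0.5   0.277 0.12 ]
top hook 0.84 [329.1 198.2] 863 [331.5 205.5] [59. 25.] 90.0 [ 0.619 -0.13   0.165]
top dark_mallet 0.77 [298.4 219.7] 473 [298.5 221.5] [17. 27.] 90.0 [ 0.575 -0.045  0.204]
top dark_mallet 0.25 [305.6 293.1] 519 [306.5 294. ] [24. 25.] 90.0 [ 0.393 -0.064  0.204]
top rubber_mallet 0.62 [369.3 218. ] 510 [365. 214.] [18. 28.] 90.0 [ 0.593 -0.213  0.204]
top white_mallet 0.78 [263.7 217.3] 497 [265.5 219. ] [18. 27.] 90.0 [0.581 0.038 0.204]
top white_mallet 0.46 [369.3 215.5] 522 [365. 214.] [18. 28.] 90.0 [ 0.593 -0.213  0.204]
top cup1 0.93 [306.3 294.6] 509 [306.3 293.8] [24.  24.7] 45.0 [ 0.389 -0.063  0.06 ]
top cup1 0.89 [259.  293.4] 535 [258.5 296.5] [25. 25.] 90.0 [0.382 0.067 0.06 ]
top cup1 0.75 [371.9 292.5] 574 [372.9 294.3] [26.4 26.4] 63.4 [
[... 368 characters left out ...]
stand 0.83 [233.4 349.1] 2723 [230.5 348.6] [69.2 63.6] 87.0 [0.454 0.338 0.12 ]
side hook 0.84 [312.9 194.1] 572 [318.3 194.2] [54.8 23.8] 31.3 [ 0.618 -0.141  0.165]
side dark_mallet 0.57 [308.1 215.2] 722 [303.4 224.8] [27.3 51.9] 16.9 [0.54  0.005 0.204]
side rubber_mallet 0.55 [341.5 180.3] 679 [338.8 191.1] [26.7 50.4] 20.0 [ 0.557 -0.152  0.204]
side white_mallet 0.72 [408.9 245.2] 601 [407.  247.5] [29. 24.] 90.0 [ 0.305 -0.102  0.204]
side cup1 0.9 [407.3 246. ] 622 [406.5 247.5] [29. 25.] 90.0 [ 0.374 -0.229  0.06 ]
side cup1 0.71 [365.3 289.2] 705 [365.5 284.5] [31. 27.] 90.0 [ 0.376 -0.05   0.06 ]
side cup1 0.57 [337.  312.3] 780 [334.5 315.5] [29.7 31.1] 45.0 [0.371 0.079 0.06 ]
```

View pics/crop.png

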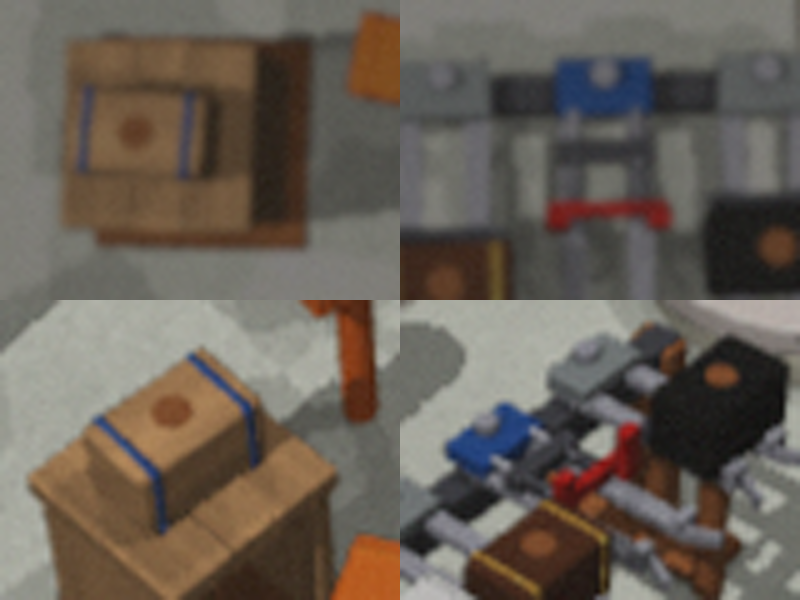

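The crop confirms it. The block in the stand is pale wood with two blue bands and a brown dot on top. The hook has a blue clamp and a red yoke, and it is free. Next I measure both more precisely.

```bash
cat > m.py <<'E'
from h import *
def blobs(im,fn,roi):
    x,y,w,h=roi; I=im[y:y+h,x:x+w].astype(int); m=fn(I[...,0],I[...,1],I[...,2]).astype(np.uint8)
    n,l,st,ce=cv2.connectedComponentsWithStats(m)
    return [(st[i][4],ce[i]+[x,y],st[i][:4]+[x,y,0,0]) for i in range(1,n) if st[i][4]>5]
def tri(c,a,s,b):
    o1,d1=ray(c,a);o2,d2=ray(s,b);A=np.stack([d1,-d2],1);t=np.linalg.lstsq(A,o2-o1,rcond=None)[0]
    p,q=o1+t[0]*d1,o2+t[1]*d2; return (p+q)/2,np.linalg.norm(p-q)
blue=lambda r,g,b:(b>r+25)&(b>g+18)
red=lambda r,g,b:(r>g+50)&(r>b+40)&(b>g-12)
E
python3 - <<'E'
from m import *
c=cap('top');s=cap('side')
for C,n,rm,rh in((c,'t',(150,235,40,32),(310,170,45,50)),(s,'s',(205,300,50,50),(280,170,60,40))):
    print(n,'bands',[(a,b.round(1),e) for a,b,e in blobs(C['image'],blue,rm)])
    print(n,'clamp',[(a,b.round(1),e) for a,b,e in blobs(C['image'],blue,rh)],'yoke',[(a,b.round(1),e) for a,b,e in blobs(C['image'],red,rh)])
print('dot',tri(c,(166.8,251.0),s,(229.0,311.8)))
# grey/blue clamps & rail slope: stand top corners from crop
for p in((68,38),(253,42),(249,233),(63,228)): print('stand',onz(c,((p[0]+.5)/5-.5+140,(p[1]+.5)/5-.5+225),.12).round(3))
for p in((90,87),(210,92),(206,180),(80,172)): print('head',onz(c,((p[0]+.5)/5-.5+140,(p[1]+.5)/5-.5+225),.164).round(3))
# rail edges line (dark) top image
g=cv2.cvtColor(c['image'],cv2.COLOR_RGB2GRAY).astype(float)
for u in(280,283,314,317,345,348):
    col=g[174:196,u]; w=np.clip(110-col,0,None); v=(w*np.arange(174,196)).sum()/w.sum(); print('rail',u,round(v,2),onz(c,(u,v),.165).round(4))
E
```

```text
t bands []
t clamp [(np.int32(176), array([330.2, 182.4]), array([321, 177,  20,  11]))] yoke [(np.int32(70), array([330.7, 206.9]), array([320, 205,  24,   6]))]
s bands [(np.int32(20), array([239. , 306.6]), array([233, 301,  12,  12])), (np.int32(23), array([221.3, 320.5]), array([214, 313,  13,  16]))]
s clamp [(np.int32(141), array([298.2, 187.8]), array([289, 181,  20,  15]))] yoke [(np.int32(84), array([319.6, 192.7]), array([310, 184,  18,  16]))]
dot (array([0.50308022, 0.29290573, 0.16403198]), np.float64(0.002170853053131663))
stand [0.555 0.34  0.12 ]
stand [0.553 0.242 0.12 ]
stand [0.452 0.244 0.12 ]
stand [0.455 0.342 0.12 ]
head [0.527 0.317 0.164]
head [0.524 0.256 0.164]
head [0.479 0.258 0.164]
head [0.484 0.322 0.164]
rail 280 185.48 [0.6715 0.0028 0.165 ]
rail 283 186.22 [ 0.6696 -0.0049  0.165 ]
rail 314 184.99 [ 0.6724 -0.0851  0.165 ]
rail 317 184.53 [ 0.6735 -0.0928  0.165 ]
rail 345 183.89 [ 0.6748 -0.1653  0.165 ]
rail 348 184.56 [ 0.673 -0.173  0.165]
```

{"op": "apply_moves", "data": {"motion": [[0.02,0.06,0.02,0.0398,1],[0.028,0.078,0.02,0.0398,1],[0.028,0.078,0.02,0.0398,1],[0.028,0.078,0.02,0.0398,1],[0.028,0.078,0,0.0398,1]]}}

```text
time_s: 2.32
eef_pos: [0.2585, -0.4097, 0.4459]
tool_rot: [0.002, 0.891, 0.455, 0.0]
force: [1.2, -0.1, 0.3]
width: 0.997
gripper_force: 0.0
```

{"op": "apply_moves", "data": {"motion": [[0.027,0.078,0,0.0398,1],[0.027,0.078,0,0.0398,1],[0.027,0.078,0,0.0398,1],[0.027,0.078,0,0.0398,1],[0.027,0.078,0,0.024,1]]}}

```text
time_s: 2.73
eef_pos: [0.3255, -0.2141, 0.4444]
tool_rot: [0.001, 0.725, 0.689, -0.0]
force: [0.8, -0.2, -0.7]
width: 0.999
gripper_force: 0.0
```

{"op": "apply_moves", "data": {"motion": [[0.027,0.078,0,0,1],[0.027,0.078,0,0,1],[0.027,0.078,0,0,1],[0.027,0.078,0,0,1],[0.027,0.078,0,0,1]]}}

```text
time_s: 3.15
eef_pos: [0.3929, -0.0191, 0.4446]
tool_rot: [0.001, 0.727, 0.687, 0.0]
force: [0.3, -1.1, -1.6]
width: 0.999
gripper_force: 0.0
```

{"op": "apply_moves", "data": {"motion": [[0.027,0.078,0,0,1],[0.027,0.078,0,0,1],[0.027,0.078,0,0,1],[0.027,0.078,0,0,1],[0.027,0.078,0,0,1]]}}

```text
time_s: 3.57
eef_pos: [0.4608, 0.1757, 0.4442]
tool_rot: [0.0, 0.727, 0.686, 0.0]
force: [1.9, -0.9, 0.5]
width: 0.995
gripper_force: 0.0
```

{"op": "apply_moves", "data": {"motion": [[0.027,0.078,0,0,1],[0.027,0.078,0,0,1],[0.027,0.078,0,0,1],[0,0,0,0,1],[0,0,0,0,1]]}}

```text
time_s: 3.98
eef_pos: [0.5006, 0.2936, 0.4435]
tool_rot: [-0.001, 0.725, 0.688, -0.0]
force: [-0.4, -0.4, -0.2]
width: 1.002
gripper_force: 0.0
```

{"op": "apply_moves", "data": {"motion": [[0.005,0,-0.06,0,1],[0,0,-0.06,0,1],[0,0,-0.06,0,1],[0,0,-0.03,0,1],[0,0,0,0,1]]}}

```text
time_s: 4.4
eef_pos: [0.503, 0.2881, 0.3357]
tool_rot: [0.0, 0.727, 0.686, -0.003]
force: [-0.8, 0.2, -0.1]
width: 1.002
gripper_force: 0.0
```

{"op": "apply_moves", "data": {"motion": [[0,0,-0.02,0,1],[0,0,-0.02,0,1],[0,0,-0.005,0,1],[0,0,0,0,1],[0,0,0,0,1]]}}

```text
time_s: 4.82
eef_pos: [0.5036, 0.2909, 0.3171]
tool_rot: [0.0, 0.727, 0.687, 0.0]
force: [-0.1, -0.2, 0.2]
width: 1.002
gripper_force: 0.0
```

{"op": "apply_moves", "data": {"motion": [[0,0.003,0,0,1],[0,0,0,0,-1],[0,0,0,0,-1],[0,0,0,0,-1],[0,0,0,0,-1]]}}

```text
time_s: 5.23
eef_pos: [0.5035, 0.2924, 0.3167]
tool_rot: [0.0, 0.727, 0.687, 0.0]
force: [-0.3, 0.7, 0.7]
width: 0.764
gripper_force: 0.0
```

{"op": "apply_moves", "data": {"motion": [[0,0,0,0,-1],[0,0,0,0,-1],[0,0,0,0,-1],[0,0,0,0,-1],[0,0,0,0,-1]]}}

```text
time_s: 5.65
eef_pos: [0.5033, 0.2924, 0.3166]
tool_rot: [-0.0, 0.727, 0.687, -0.0]
force: [-1.6, -0.2, 0.9]
width: 0.477
gripper_force: 29.9
```

{"op": "apply_moves", "data": {"motion": [[0,0,0.02,0,-1],[0,0,0.03,0,-1],[0,0,0.04,0,-1],[0,0,0.06,0,-1],[0,0,0.08,0,-1]]}}

```text
time_s: 6.07
eef_pos: [0.5029, 0.2914, 0.4308]
tool_rot: [-0.001, 0.727, 0.687, -0.002]
force: [1.2, 0.2, -3.6]
width: 0.475
gripper_force: 29.9
```

{"op": "apply_moves", "data": {"motion": [[0,0,0.08,0,-1],[0,0,0.06,0,-1],[0,0,0.04,0,-1],[0,0,0,0,-1],[0,0,0,0,-1]]}}

```text
time_s: 6.48
eef_pos: [0.5032, 0.2925, 0.5223]
tool_rot: [0.0, 0.727, 0.687, 0.001]
force: [-0.1, 0.2, -4.4]
width: 0.479
gripper_force: 29.9
```

Run:
```python
from m import *
s=sensors.observe();print(s['eef_pos'],s['force'],s['torque'],s['gripper_force'],s['width'])
c=cap('top');d=cap('side')
def up(i,x,y,w,h,k): return cv2.resize(i[y:y+h,x:x+w],None,fx=k,fy=k,interpolation=cv2.INTER_CUBIC)
u=proj(c,s['eef_pos']-np.r_[0,0,.18]);v=proj(d,s['eef_pos']-np.r_[0,0,.2]);print(u,v)
f=lambda i,u:up(i,max(0,int(u[0])-50),max(0,int(u[1])-60),100,120,4)
cv2.imwrite('pics/grip.png',np.hstack([f(c['image'],u),f(d['image'],v)])[:,:,::-1])
```

```text
[0.50318801 0.292465   0.52228408] [-0.08780373  0.15639678 -4.36521492] [-0.04467607 -0.09830753 -0.01609497] 29.874390363693237 0.47913705831012665
[149.3141876  248.41838546] [221.95705436 262.81587737]
```

View pics/grip.png

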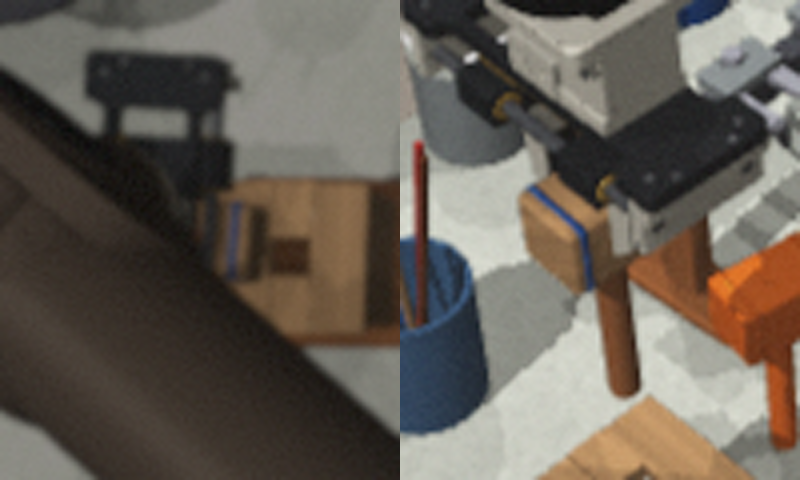

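Run:
```python
from m import *
c=cap('top');d=cap('side')
e=np.array([.5032,.2925,.5223])
print('handle bottom pred side',proj(d,e-[0,0,.3116]),'seen ~226.5,298; d/dx,dy per mm:',proj(d,e-[-.001,0,.3116])-proj(d,e-[0,0,.3116]),proj(d,e-[0,-.001,.3116])-proj(d,e-[0,0,.3116]))
print('head -y end, top seen at',onz(c,(164.3,248),.3697),'expect y',.2925-.035)
T=lambda a,b:print(tri(c,a,d,b))
T((330.2,182.4),(298.2,187.8));T((331,206.9),(319.6,192.7))
for z in(.165,.175):print(onz(c,(330.3,182.4),z))
for z in(.175,.19):print(onz(c,(331,206.9),z))
# forks: bright prong columns of the free hook
g=cv2.cvtColor(c['image'],cv2.COLOR_RGB2GRAY)
for v in range(188,232,2): print(v,g[v,316:348].tolist())
def up(i,x,y,w,h,k): return cv2.resize(i[y:y+h,x:x+w],None,fx=k,fy=k,interpolation=cv2.INTER_CUBIC)
cv2.imwrite('pics/hook.png',np.hstack([up(c['image'],306,170,50,70,8),up(d['image'],285,175,50,70,8)])[:,:,::-1])
```

```text
handle bottom pred side [226.75972202 298.08074909] seen ~226.5,298; d/dx,dy per mm: [-0.31694802 -0.23965065] [-0.34303031  0.26714163]
head -y end, top seen at [0.50275604 0.25198684 0.3697    ] expect y 0.25749999999999995
(array([ 0.67900961, -0.12743449,  0.16156507]), np.float64(0.0010088170363555255))
(array([ 0.60983905, -0.13054245,  0.18223655]), np.float64(0.00868256853953244))
[ 0.6789008  -0.12726631  0.165     ]
[ 0.67741575 -0.12691766  0.175     ]
[ 0.61412469 -0.12821793  0.175     ]
[ 0.61249844 -0.1276826   0.19      ]
188 [70, 73, 72, 74, 77, 74, 80, 95, 105, 95, 76, 73, 70, 69, 68, 69, 72, 79, 82, 89, 97, 95, 80, 73, 76, 75, 75, 73, 74, 79, 87, 87]
190 [96, 97, 98, 97, 94, 95, 104, 109, 113, 103, 96, 96, 102, 108, 113, 115, 118, 124, 119, 106, 105, 99, 92, 82, 83, 87, 93, 96, 96, 102, 108, 107]
192 [124, 126, 120, 106, 97, 93, 95, 96, 95, 91, 85, 94, 98, 98, 102, 105, 107, 110, 103, 92, 86, 83, 74, 74, 83, 101, 119, 126, 127, 130, 135, 131]
194 [131, 135, 124, 103, 81, 73, 67, 65, 63, 62, 62, 63, 62, 63, 63, 64, 66, 66, 64, 63, 63, 61, 64, 63, 77, 101, 122, 128, 
[... 1816 characters left out ...]
, 80, 83, 86, 89]
222 [81, 85, 86, 91, 93, 92, 86, 85, 86, 87, 87, 91, 93, 95, 96, 95, 93, 89, 90, 86, 86, 86, 85, 86, 83, 82, 85, 90, 88, 83, 82, 88]
224 [82, 84, 86, 88, 92, 92, 87, 85, 87, 85, 87, 91, 95, 100, 100, 95, 93, 91, 89, 88, 86, 84, 85, 85, 86, 86, 91, 93, 92, 91, 91, 90]
226 [90, 91, 90, 90, 92, 90, 85, 84, 80, 84, 84, 92, 99, 102, 100, 101, 97, 92, 90, 84, 80, 82, 87, 91, 91, 95, 97, 100, 97, 93, 89, 90]
228 [86, 89, 90, 90, 93, 92, 87, 84, 81, 84, 91, 95, 101, 102, 101, 102, 99, 91, 89, 86, 78, 80, 87, 86, 89, 93, 98, 102, 100, 93, 89, 93]
230 [90, 89, 92, 92, 90, 96, 94, 89, 84, 82, 85, 97, 101, 104, 103, 102, 99, 93, 90, 91, 84, 79, 81, 86, 90, 96, 100, 101, 98, 96, 92, 95]
```

View pics/hook.png

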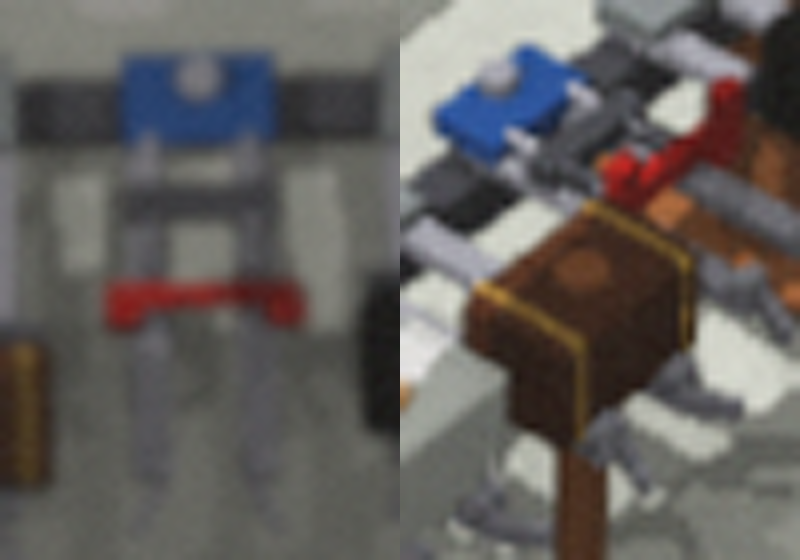

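The picture shows the free hook's prongs centred near column 331 and the yoke at row about 207. I put the seat line at y ≈ -0.129 with a hook yaw of about +1.2°. Now I move in front of the hook.

{"op": "apply_moves", "data": {"motion": [[-0.004,-0.05,0,0.0236,-1],[-0.004,-0.077,0,0,-1],[-0.004,-0.077,0,0,-1],[-0.004,-0.077,0,0,-1],[-0.004,-0.077,0,0,-1]]}}

```text
time_s: 7.1
eef_pos: [0.4929, 0.1115, 0.5202]
tool_rot: [-0.001, 0.701, 0.713, -0.001]
force: [1.5, -1.1, -4.1]
width: 0.478
gripper_force: 29.9
```

{"op": "apply_moves", "data": {"motion": [[-0.004,-0.077,0,0,-1],[-0.004,-0.077,0,0,-1],[-0.004,-0.077,0,0,-1],[-0.004,-0.077,0,0,-1],[-0.004,-0.077,0,0,-1]]}}

```text
time_s: 7.52
eef_pos: [0.4826, -0.0811, 0.5206]
tool_rot: [-0.001, 0.701, 0.713, -0.001]
force: [1.4, -0.6, -2.9]
width: 0.474
gripper_force: 29.9
```

{"op": "apply_moves", "data": {"motion": [[-0.004,-0.07,0,0,-1],[-0.002,-0.03,0,0,-1],[0,0,0,0,-1],[0,0,0,0,-1],[0,0,0,0,-1]]}}

```text
time_s: 7.93
eef_pos: [0.4804, -0.1282, 0.5209]
tool_rot: [-0.001, 0.701, 0.714, -0.0]
force: [0.5, 0.5, -2.6]
width: 0.479
gripper_force: 29.9
```

{"op": "apply_moves", "data": {"motion": [[0,0,-0.05,0,-1],[0,0,-0.07,0,-1],[0,0,-0.07,0,-1],[0,0,-0.06,0,-1],[0,0,-0.03,0,-1]]}}

```text
time_s: 8.35
eef_pos: [0.4792, -0.1275, 0.378]
tool_rot: [-0.002, 0.7, 0.714, -0.001]
force: [0.1, 0.2, -3.9]
width: 0.476
gripper_force: 29.9
```

{"op": "apply_moves", "data": {"motion": [[0,0,-0.022,0,-1],[0,0,0,0,-1],[0,0,0,0,-1],[0,0,0,0,-1],[0,0,0,0,-1]]}}

```text
time_s: 8.77
eef_pos: [0.481, -0.1289, 0.3719]
tool_rot: [0.001, 0.701, 0.713, 0.001]
force: [0.9, 0.1, -3.5]
width: 0.477
gripper_force: 29.9
```

Run:
```python
from m import *
s=sensors.observe();e=s['eef_pos'];print(e,s['force'],s['tool_rot'])
c=cap('top');d=cap('side')
def up(i,x,y,w,h,k): return cv2.resize(i[y:y+h,x:x+w],None,fx=k,fy=k,interpolation=cv2.INTER_CUBIC)
print('handle bot, mid side',proj(d,e-[0,0,.3116]),proj(d,e-[0,0,.2366]),'head -y end/ +y end top z', proj(c,e-[0,.035,.153]),proj(c,e-[0,-.035,.153]))
cv2.imwrite('pics/pre.png',np.hstack([up(c['image'],285,180,80,110,5),up(d['image'],290,175,80,110,5)])[:,:,::-1])
```

```text
[ 0.4810398  -0.12887725  0.37193857] [ 0.87464498  0.06674929 -3.52381285] [1.10201413e-03 7.00805993e-01 7.13350789e-01 6.30587708e-04]
handle bot, mid side [352.66960039 248.10890745] [354.35998278 228.05402128] head -y end/ +y end top z [346.41044491 258.29843692] [318.19653025 258.46889702]
```

View pics/pre.png

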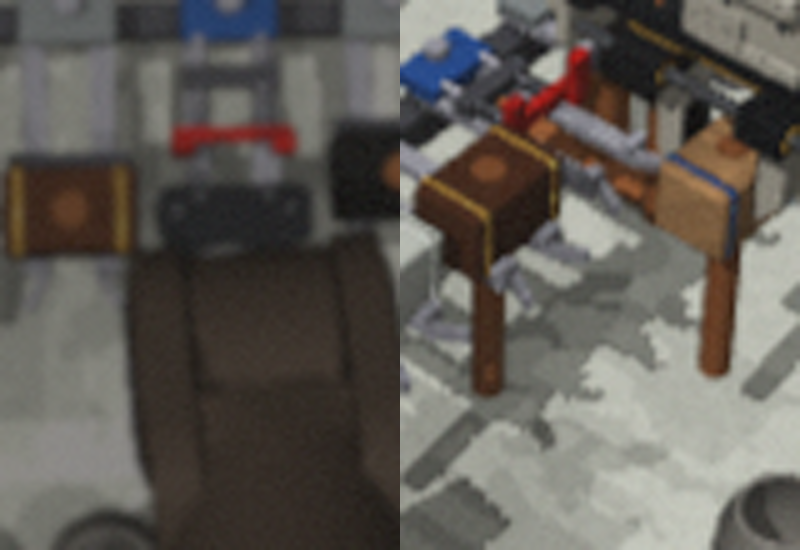

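The right half of the picture shows the mallet upright. Its handle bottom is seen at side (352.6,249) against a predicted (352.7,248), so it is centred in the grip. I go in along the hook.

{"op": "apply_moves", "data": {"motion": [[0.02,-0.004,0,0,-1],[0.03,0.0006,0,0,-1],[0.03,0.0006,0,0,-1],[0.02,0.0004,0,0,-1],[0.01,0.0002,0,0,-1]]}}

```text
time_s: 9.28
eef_pos: [0.5371, -0.1303, 0.3707]
tool_rot: [0.0, 0.701, 0.713, 0.001]
force: [0.1, 0.0, -4.1]
width: 0.476
gripper_force: 29.9
```

{"op": "apply_moves", "data": {"motion": [[0.01,0.0002,0,0,-1],[0.01,0.0002,0,0,-1],[0.01,0.0002,0,0,-1],[0,0,0,0,-1],[0,0,0,0,-1]]}}

```text
time_s: 9.7
eef_pos: [0.5504, -0.1299, 0.3705]
tool_rot: [-0.0, 0.701, 0.713, -0.0]
force: [-0.3, 0.2, -4.5]
width: 0.475
gripper_force: 29.9
```

{"op": "apply_moves", "data": {"motion": [[0.006,0.0001,0,0,-1],[0.006,0.0001,0,0,-1],[0.006,0.0002,0,0,-1],[0,0,0,0,-1],[0,0,0,0,-1]]}}

```text
time_s: 10.12
eef_pos: [0.5596, -0.1297, 0.3705]
tool_rot: [-0.0, 0.701, 0.713, 0.0]
force: [-0.2, -0.9, -3.6]
width: 0.479
gripper_force: 29.9
```

{"op": "apply_moves", "data": {"motion": [[0.006,0.0001,0,0,-1],[0.006,0.0001,0,0,-1],[0.006,0.0002,0,0,-1],[0,0,0,0,-1],[0,0,0,0,-1]]}}

```text
time_s: 10.53
eef_pos: [0.5686, -0.1295, 0.3705]
tool_rot: [-0.0, 0.701, 0.713, 0.0]
force: [-0.1, -0.1, -3.5]
width: 0.479
gripper_force: 29.9
```

{"op": "apply_moves", "data": {"motion": [[0.006,0.0001,0,0,-1],[0.006,0.0001,0,0,-1],[0,0,0,0,-1],[0,0,0,0,-1]]}}

```text
time_s: 10.87
eef_pos: [0.5746, -0.1294, 0.3705]
tool_rot: [0.0, 0.701, 0.713, 0.0]
force: [0.5, 0.2, -3.8]
width: 0.475
gripper_force: 29.9
```

{"op": "apply_moves", "data": {"motion": [[0.004,0.0001,0,0,-1],[0,0,0,0,-1],[0,0,0,0,-1]]}}

```text
time_s: 11.12
eef_pos: [0.5765, -0.1294, 0.3706]
tool_rot: [0.0, 0.701, 0.713, 0.0]
force: [-0.0, 0.1, -3.5]
width: 0.479
gripper_force: 29.9
```

{"op": "apply_moves", "data": {"motion": [[0.004,0.0001,0,0,-1],[0,0,0,0,-1],[0,0,0,0,-1]]}}

```text
time_s: 11.37
eef_pos: [0.5785, -0.1293, 0.3706]
tool_rot: [0.0, 0.701, 0.713, 0.0]
force: [-0.1, 0.2, -4.1]
width: 0.476
gripper_force: 29.9
```

{"op": "apply_moves", "data": {"motion": [[0.004,0.0001,0,0,-1],[0,0,0,0,-1],[0,0,0,0,-1]]}}

```text
time_s: 11.62
eef_pos: [0.5804, -0.1293, 0.3705]
tool_rot: [-0.0, 0.701, 0.713, -0.0]
force: [-1.7, 0.1, -3.1]
width: 0.478
gripper_force: 29.9
```

{"op": "apply_moves", "data": {"motion": [[0.004,0.0001,0,0,-1],[0,0,0,0,-1],[0,0,0,0,-1]]}}

```text
time_s: 11.87
eef_pos: [0.5823, -0.1293, 0.3705]
tool_rot: [-0.0, 0.701, 0.713, -0.0]
force: [-3.2, -0.9, -3.2]
width: 0.478
gripper_force: 29.9
```

{"op": "apply_moves", "data": {"motion": [[0.004,0.0001,0,0,-1],[0,0,0,0,-1],[0,0,0,0,-1]]}}

```text
time_s: 12.12
eef_pos: [0.5842, -0.1292, 0.3704]
tool_rot: [-0.0, 0.701, 0.713, -0.0]
force: [-4.6, -0.8, -2.0]
width: 0.481
gripper_force: 29.9
```

{"op": "apply_moves", "data": {"motion": [[0.002,0,0,0,-1],[0,0,0,0,-1],[0,0,0,0,-1]]}}

```text
time_s: 12.37
eef_pos: [0.5851, -0.1292, 0.3704]
tool_rot: [-0.0, 0.701, 0.713, -0.0]
force: [-5.3, -0.8, -1.2]
width: 0.477
gripper_force: 29.9
```

{"op": "apply_moves", "data": {"motion": [[0.004,0.0001,0,0,-1],[0,0,0,0,-1],[0,0,0,0,-1]]}}

```text
time_s: 12.62
eef_pos: [0.5869, -0.1292, 0.3704]
tool_rot: [-0.001, 0.701, 0.713, -0.001]
force: [-7.1, -0.4, 0.2]
width: 0.476
gripper_force: 29.8
```

{"op": "apply_moves", "data": {"motion": [[0.003,0,0,0,-1],[0,0,0,0,-1],[0,0,0,0,-1],[0,0,0,0,-1]]}}

```text
time_s: 12.95
eef_pos: [0.5881, -0.1291, 0.3703]
tool_rot: [-0.001, 0.701, 0.713, -0.001]
force: [-8.4, -0.1, 0.2]
width: 0.476
gripper_force: 29.8
```

{"op": "apply_moves", "data": {"motion": [[0,0,-0.004,0,-1],[0,0,-0.004,0,-1],[0,0,0,0,-1],[0,0,0,0,-1]]}}

```text
time_s: 13.28
eef_pos: [0.588, -0.1289, 0.366]
tool_rot: [-0.001, 0.701, 0.713, -0.001]
force: [-7.3, 0.8, -1.3]
width: 0.478
gripper_force: 29.8
```

{"op": "apply_moves", "data": {"motion": [[0,0,-0.004,0,-1],[0,0,-0.004,0,-1],[0,0,0,0,-1],[0,0,0,0,-1]]}}

```text
time_s: 13.62
eef_pos: [0.588, -0.1289, 0.362]
tool_rot: [-0.001, 0.701, 0.713, -0.001]
force: [-7.6, 0.4, -0.9]
width: 0.477
gripper_force: 29.8
```

{"op": "apply_moves", "data": {"motion": [[0.001,0,-0.002,0,-1],[0,0,-0.002,0,-1],[0,0,0,0,-1],[0,0,0,0,-1]]}}

```text
time_s: 13.95
eef_pos: [0.5885, -0.1288, 0.3601]
tool_rot: [-0.001, 0.701, 0.713, -0.001]
force: [-9.1, 0.2, -0.2]
width: 0.479
gripper_force: 29.8
```

{"op": "apply_moves", "data": {"motion": [[0,0,-0.002,0,-1],[0,0,-0.002,0,-1],[0,0,0,0,-1],[0,0,0,0,-1]]}}

```text
time_s: 14.28
eef_pos: [0.5885, -0.1289, 0.3581]
tool_rot: [-0.001, 0.701, 0.713, -0.001]
force: [-8.0, 0.8, -0.2]
width: 0.476
gripper_force: 29.8
```

{"op": "apply_moves", "data": {"motion": [[0,0,-0.002,0,-1],[0,0,0,0,-1],[0,0,0,0,-1]]}}

```text
time_s: 14.53
eef_pos: [0.5885, -0.1289, 0.3572]
tool_rot: [-0.001, 0.701, 0.713, -0.001]
force: [-9.0, 0.9, 1.0]
width: 0.481
gripper_force: 29.8
```

{"op": "apply_moves", "data": {"motion": [[0,0,-0.002,0,-1],[0,0,0,0,-1],[0,0,0,0,-1]]}}

```text
time_s: 14.78
eef_pos: [0.5885, -0.1288, 0.3566]
tool_rot: [-0.001, 0.701, 0.713, -0.001]
force: [-9.6, 1.1, 3.7]
width: 0.48
gripper_force: 29.8
```

{"op": "apply_moves", "data": {"motion": [[-0.002,0,0,0,-1],[-0.002,0,0,0,-1],[0,0,0,0,-1],[0,0,0,0,-1]]}}

```text
time_s: 15.12
eef_pos: [0.5869, -0.1288, 0.3566]
tool_rot: [-0.001, 0.701, 0.713, -0.001]
force: [-7.1, 1.0, 1.1]
width: 0.473
gripper_force: 29.8
```

{"op": "apply_moves", "data": {"motion": [[0,0,0,0,0.1],[0,0,0,0,0.3],[0,0,0,0,0.5],[0,0,0,0,0.7],[0,0,0,0,0.7]]}}

```text
time_s: 15.53
eef_pos: [0.5879, -0.1291, 0.357]
tool_rot: [0.001, 0.701, 0.713, 0.001]
force: [0.9, -0.1, -0.5]
width: 0.787
gripper_force: 0.0
```

{"op": "apply_moves", "data": {"motion": [[0,0,0,0,0.7],[0,0,0,0,0.7],[0,0,0,0,0.7]]}}

```text
time_s: 15.78
eef_pos: [0.5875, -0.1291, 0.3566]
tool_rot: [0.0, 0.701, 0.713, 0.0]
force: [-0.4, 0.2, -0.4]
width: 0.848
gripper_force: 0.0
```

Released with no force on the gripper. I lift slowly at first, then go clear.

{"op": "apply_moves", "data": {"motion": [[0,0,0.01,0,0.7],[0,0,0.02,0,0.7],[0,0,0.03,0,0.7],[0,0,0.05,0,0.7],[0,0,0.06,0,0.7]]}}

```text
time_s: 16.2
eef_pos: [0.587, -0.1292, 0.4422]
tool_rot: [-0.001, 0.701, 0.713, -0.001]
force: [0.9, 0.3, -0.3]
width: 0.85
gripper_force: 0.0
```

{"op": "apply_moves", "data": {"motion": [[0,0,0.07,0,0.7],[0,0,0.07,0,0.7],[-0.06,0,0.02,0,0.7],[-0.07,0,0,0,0.7],[-0.07,0,0,0,0.7]]}}

```text
time_s: 16.62
eef_pos: [0.4867, -0.1284, 0.5232]
tool_rot: [0.001, 0.701, 0.714, 0.001]
force: [-1.1, -0.7, 0.5]
width: 0.85
gripper_force: 0.0
```

{"op": "apply_moves", "data": {"motion": [[-0.05,-0.07,0,0,0.7],[0,-0.08,0,0,0.7],[0,-0.08,0,0,0.7],[0,-0.08,0,0,0.7],[0,-0.04,0,0,0.7]]}}

```text
time_s: 17.03
eef_pos: [0.4617, -0.3081, 0.5224]
tool_rot: [0.001, 0.703, 0.711, -0.001]
force: [0.8, -1.0, -0.3]
width: 0.848
gripper_force: 0.0
```

Run:
```python
from m import *
c=cap('top');d=cap('side')
def up(i,x,y,w,h,k): return cv2.resize(i[y:y+h,x:x+w],None,fx=k,fy=k,interpolation=cv2.INTER_CUBIC)
cv2.imwrite('pics/end.png',np.hstack([up(c['image'],250,170,130,150,3),up(d['image'],270,160,130,150,3)])[:,:,::-1])
```

```text
(no output)
```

View pics/end.png

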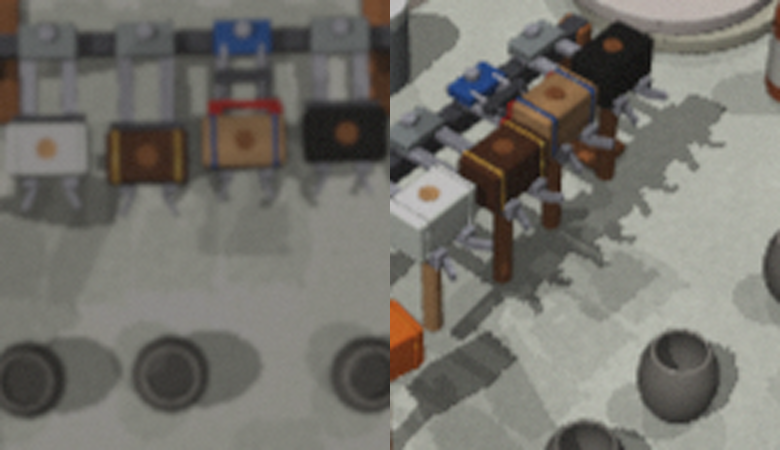

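The picture shows the mallet level and upright on the free hook, with its head dot at about top (331,216) and side (325,191). It sits against the red yoke, and the neighbouring mallets and cups have not moved. I check the height and then hand in.

Run:
```python
from m import *
c=cap('top');d=cap('side')
p,e=tri(c,(330.8,216.1),d,(325.1,191.1));print(p,e,'want z .204, x ~.586')
if abs(p[2]-.204)<.005: print(ctrl.job_done())
```

```text
[ 0.58611872 -0.12782808  0.2026601 ] 0.004322125262457882 want z .204, x ~.586
the job is handed in; nothing more can be done
None
```

The blue-banded mallet hangs fully down and upright on the free hook, let go, and the job is handed in; the highest push I read on the hook was about 10 N, and the mallets and cups in the last picture look unmoved (the jars were not in it).

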